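# Screw down the glue press

### The arm

A 6-joint arm with a two-finger parallel gripper is mounted at the origin on the work surface. World frame = base frame: x ahead of the robot, y to its left, z up, the work surface at z = 0. Lengths are in m, angles in rad, forces in N, time in s.
With the tool pointing down it reaches from about 0.35 to 0.775 m from the base axis. Payload 7.3 kg.
Tool frame: the origin (TCP) lies midway between the tips of the shut fingers; the grasp point (between the pads) lies 19 mm behind it; z points along the fingers, y is the line along which they close (so a half turn about z gives the same grasp; the last joint's range is limited). The gripper opens to 92 mm and grips with 3 to 60 N. Pads are 19 mm wide; open, the fingers measure 130 mm over their backs; the gripper's body (75 mm by 190 mm) begins 47 mm behind the grasp point.
Start: joints at [-1.483, 0.342, 1.524, -0, 1.275, -0.146], TCP at [0.122, -0.511, 0.227] pointing down, gripper open.
Joint ranges: [-2.53, 2.53], [-0.77, 2.02], [0.04, 2.7], [-1, 4.14], [0.28, 2.66], [-3.11, 3.11]. Speed limits (rad/s): [2.57, 2.57, 3.14, 3.14, 3.14, 3.14].

### API

Orientations are given as a rotation vector (axis times angle).
In Python, from workcell import robot, get_image, camera_info, nets gives the robot as it stands. Calls block until the motion is done:
- robot.goto(position, orientation): joint-space move of the TCP to a pose.
- robot.move_l(position, frame=None, rate=0.15): straight line of the TCP; frame=None keeps the orientation; rate is the mean speed in m/s.
- robot.move_j(angles): joint-space move.
- robot.open_jaws() and robot.grasp(effort=None): open the fingers fully, or close them until they stop; effort is the grip in N (None keeps the last).
- robot.sleep(seconds).
- robot.inverse_kinematics(position, orientation): joint angles nearest the present ones, or None.
- robot.read_state(): the state.
- get_image(name): name is "scene" or "top" or "wrist"; returns the picture (400x640x3 uint8, blue, green, red); there is no depth.
- camera_info(name): a dict with "K" (3x3 intrinsics, pixels), "position" and "orientation" of the camera in the world; the wrist camera has in their place "tool_from_camera" (4x4, takes a point from camera to tool coordinates, whose origin is the TCP and whose axes are the flange's). Camera axes: x right, y down, z forward; pixel columns grow to the right and rows downward; lengths in m; the calibration is good to about 2 mm. A picture is of the moment at which its call begins: read the wrist's pose just before it. camera_info takes no time and is no camera call.
A pose or a line that the arm cannot do raises robot.IKError and nothing moves.
- robot.finish_job(): hands the job in; it is judged then, once.
Trained networks look in the newest picture that a camera, given by its name, has taken for a name from the list of things; names that differ only in an ending like _2 or _b are one class to them, and where a whole thing is asked for, a point or a joint stands for the part that bears it (a point fixed in the world has none). Each returns a list of dicts, best first, with "confidence" (0 to 1); they miss things now and then, are a little off and sometimes report something else, mostly with a low value. They report only what shows in the picture. A call takes as long as a camera call.
- nets.cut_out(camera, label): "pixels" (400x640 bool, what is visible of it) and "extent" ([left, top, right, bottom] in pixels, round what is visible of it).
The state is a dict: "time_s": time; "joint_pos": joint angles; "joint_velocities": joint speeds; "joint_torque": joint torques, N m; "tool_pos": TCP position; "ee_rot": TCP orientation; "force": force on the tool from outside, world axes, zero at the start; "moment": the same for the moment, N m; "grip_width": finger opening in m; "gripper_force": force on a finger pad.
Only numpy, scipy, OpenCV 4.12 (cv2) and the standard library are available. Lean on these libraries where they do the work, as an engineer would, in place of code of your own. Each camera call takes 0.05 s, during which the arm holds its last target. There are 200 camera calls.

### The job

The cutting-board blank, freshly laminated from three layers of wood, is lying ready in the green screw press. With a fingertip, push the arms of the press's wheel round clockwise (seen from above) until the platen bears down hard on the blank and the wheel comes up tight, but do not force it further. Leave it clamped like that, with the blank where it lies, and do not disturb the glue bottle, spoon jar, brush or offcut round about.

Things in the scene. Friction and masses are not known exactly. Their poses are not given: they have to be found in the camera images.
- press: Green bench screw press, fixed; yaw varies. Origin: centre of its underside on the bench; z up. Base 260 (x) x 300 (y) mm, bed top at 35 mm. Two 22 mm columns at x = 0, y = +/-125 mm joined by a crosshead 50 mm wide (x); crosshead with its nuts and boss reaches 183 mm above the bench. The four-armed wheel is above it.
- wheel_hub (a point): Point on the wheel's vertical axis (over the press's centre) at mid-height of its arms: 224 to 230 mm above the bench at the start, sinking 2.55 mm per rad. Dark hub 52 mm across, reaching 19 mm above this point. Four level round steel arms, 13 mm thick, at 90 degree spacing, bare from 30 to 92 mm out, each end in a 30 mm black ball. Between the arms: open air down to the crosshead.
- ball_end (a point): Centre of the black ball on the end of one of the four equal arms, 108 mm from the axis; it turns with the wheel and so gives the direction of that arm; the others stand at 90, 180 and 270 degrees to it.
- wheel (a joint): Wheel angle, rad, growing clockwise from above; 0 is platen fully up, starts at 0.8 to 3.1. A turn lowers wheel, screw and platen 16 mm. Turns stiffly (about 4 N at 68 mm out), stays where left. Platen meets the blank near 5.5; then the push rises as a springy seat is squeezed: well tight by 6.25 (about 9 N at 68 mm), nearly solid from 6.6.
- spindle: The steel screw, 23 mm thick, that carries the wheel above the crosshead and the platen below it. Origin on its axis, 122 mm below the middle of the wheel's arms.
- platen: Green pressing plate 190 (x) x 200 (y) x 22 mm lined with cork below, hanging on the screw. Origin: centre of its underside.
- blank: Loose wooden cutting-board blank of three layers glued face to face, dark, light, dark, 230 (x) x 150 (y) x 36 mm, 0.75 kg, lying on the bed of the press under the platen. Origin: centre of its underside.
- glue: Bystander: yellow glue bottle, 58 mm across, 165 mm high, standing to one side of the press. Origin: centre of its underside.
- spoon_jar: Bystander: glass jar, 76 mm across and 95 mm high, with three wooden spoons reaching 185 mm, standing at the other side of the press. Origin: centre of its underside.
- brush: Bystander: glue brush about 190 mm long lying on the bench beyond the press. Origin: middle of its underside.
- offcut: Bystander: dark wooden offcut 100 x 30 x 36 mm lying on the bench beyond the press. Origin: centre of its underside.

How it is judged:
By the outcome, as a careful person would: the job done as asked, in the order asked, and still so for the second after the job is handed in, with the robot touching nothing.
It also fails if it takes over 48 s, if anything falls off the work surface, if the arm or the gripper's body presses on something with over 40 N, if the wrist force passes 120 N, or if a joint passes its speed limit or range.

## Working session

There is one attempt and no reset: what is moved stays moved. The work goes in short steps, each a Python script; the robot and the scene stay as the last script left them, time stands still between calls to the robot, and variables do not carry over. Pictures are saved under pics/ and viewed, at most 10 in all, crops included, and the job is handed in when it is done.

```bash
mkdir -p pics; ls; python3 - <<'E'
from workcell import robot,get_image,camera_info,nets
import cv2,numpy as np
for c in ("scene","top"):
    im=get_image(c); cv2.imwrite(f"pics/{c}0.png",im)
    i=camera_info(c); print(c,i)
    for l in ("press","wheel_hub","ball_end","glue","spoon_jar","spindle","blank"):
        for d in nets.cut_out(c,l)[:5]:
            m=d["pixels"]; ys,xs=np.nonzero(m)
            print(l,round(d["confidence"],2),np.round(d["extent"]),xs.mean().round(1),ys.mean().round(1),len(xs))
print(robot.read_state())
E
```

```text
pics
scene {'K': array([[502.93206055,   0.        , 324.86717612],
       [  0.        , 502.93206055, 192.39090804],
       [  0.        ,   0.        ,   1.        ]]), 'position': array([1.21072685, 0.68138674, 1.12076145]), 'orientation': array([-1.06251935, -2.49371717,  0.96734529])}
press 0.86 [258. 108. 372. 239.] 312.6 176.7 7264
wheel_hub 0.75 [269. 110. 361. 204.] 309.4 163.5 3225
wheel_hub 0.73 [272. 108. 351. 163.] 311.7 135.5 1124
wheel_hub 0.47 [282.  94. 297. 139.] 286.5 113.1 329
ball_end 0.73 [272. 109. 350. 165.] 313.4 136.8 915
glue 0.74 [282.  94. 295. 139.] 286.1 112.0 311
spoon_jar 0.93 [330. 205. 361. 263.] 343.0 238.9 1353
spindle 0.88 [268. 108. 363. 204.] 310.3 163.1 3611
blank 0.74 [270. 146. 366. 214.] 313.0 189.2 899
blank 0.4 [272. 109. 355. 167.] 311.1 136.1 1143
top {'K': array([[453.78923127,   0.        , 321.73751856],
       [  0.        , 453.78923127, 193.16901404],
       [  0.        ,   0.        ,   1.        ]]), 'position': array([0.51689942, 0.0756198 , 1.29717335]), 'orientation': array([-2.18052181,  2.17168073, -0.10395621])}
press 0.
[... 369 characters left out ...]
nt_pos': array([-1.48302407e+00,  3.41957049e-01,  1.52410641e+00, -3.10658012e-05,
        1.27542592e+00, -1.46017769e-01]), 'joint_velocities': array([ 6.80626092e-04,  6.57860167e-05, -1.93653323e-03,  1.19777410e-03,
       -7.36142530e-04, -6.44271405e-04]), 'joint_torque': array([-4.26895963e-05, -4.31086600e+01, -2.44471478e+01,  7.19335699e-02,
        4.82298934e-02, -6.22345652e-06]), 'tool_pos': array([ 0.12162854, -0.51072307,  0.22676057]), 'ee_rot': array([ 3.12004971e+00,  3.66402902e-01, -5.13875078e-05]), 'force': array([-0.31758404,  0.02656614,  1.2135229 ]), 'moment': array([ 0.03414535, -0.01322422, -0.01320746]), 'gripper_force': 0.0, 'grip_width': 0.09220381204416313}
```

```bash
cat > h.py <<'E'
import numpy as np,cv2
from scipy.spatial.transform import Rotation as R
from workcell import robot,get_image,camera_info,nets
def pix2z(c,uv,z):
    i=camera_info(c); d=R.from_rotvec(i["orientation"]).apply(np.linalg.solve(i["K"],[uv[0],uv[1],1]))
    return i["position"]+d*(z-i["position"][2])/d[2]
def w2p(c,p):
    i=camera_info(c); q=i["K"]@R.from_rotvec(i["orientation"]).inv().apply(np.array(p)-i["position"]); return q[:2]/q[2]
E
python3 - <<'E'
from h import *
t=cv2.imread("pics/top0.png")[160:310,260:500]; s=cv2.imread("pics/scene0.png")[85:275,240:400]
cv2.imwrite("pics/a.png",np.vstack([cv2.resize(t,(720,450),interpolation=2)]))
cv2.imwrite("pics/b.png",cv2.resize(s,(480,570),interpolation=2))
print(pix2z("top",(378.7,236.3),.227),pix2z("top",(461,284),.12),pix2z("top",(288,192.5),.1))
E
```

```text
[ 0.51430066 -0.06227402  0.227     ] [ 0.39324632 -0.28599589  0.12      ] [0.6285691  0.16085566 0.1       ]
```

View pics/a.png

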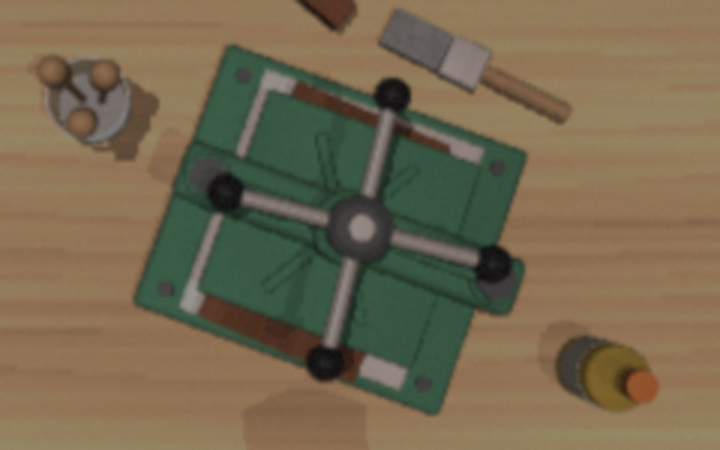

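View pics/b.png

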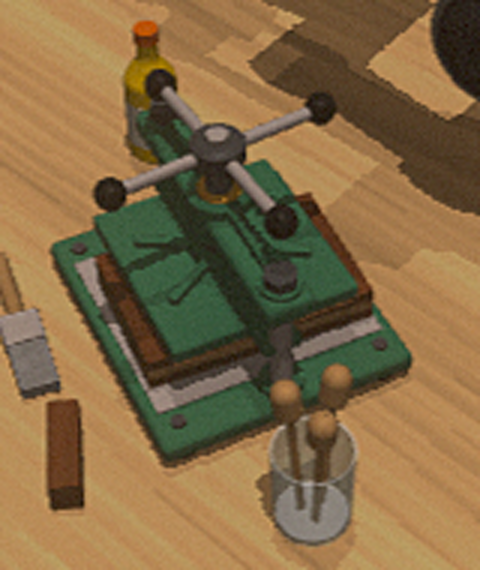

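```bash
cat >> h.py <<'E'
RAD=.068; Z=.201
def pose(C,a,flip=0,z=Z,r=RAD):
    # tool at polar angle a about C, z down, y tangential (clockwise when flip=0), x radial
    rad=np.array([np.cos(a),np.sin(a),0]); cw=np.array([np.sin(a),-np.cos(a),0])
    y=cw*(-1 if flip else 1); zt=np.array([0,0,-1.]); x=np.cross(y,zt)
    return np.array([C[0],C[1],z])+r*rad, R.from_matrix(np.c_[x,y,zt]).as_rotvec()
E
python3 - <<'E'
from h import *
uv=[(391,191.7),(335,224),(368.3,280.3),(424.3,247.7)]
P=np.array([pix2z("top",q,.227) for q in uv]); C=P.mean(0); print(P,C)
d=P-C; print(np.hypot(d[:,0],d[:,1]),np.degrees(np.arctan2(d[:,1],d[:,0])))
i=0
# subpixel with scene: predicted hub
print(w2p("scene",[*C[:2],.246]),w2p("top",[*C[:2],.246]))
b=np.degrees(np.arctan2(d[0,1],d[0,0]))
import scipy
q0=robot.read_state()["joint_pos"]
for a in range(180,-181,-30):
    for f in (0,1):
        p,o=pose(C,np.radians(a),f); q=robot.inverse_kinematics(p,o); print(a,f,None if q is None else np.round(q,2))
E
```

```text
[[ 0.61966337 -0.09224674  0.227     ]
 [ 0.54272524  0.04041783  0.227     ]
 [ 0.41222786 -0.03727273  0.227     ]
 [ 0.48810803 -0.16902609  0.227     ]] [ 0.51568113 -0.06453193  0.227     ]
[0.10761235 0.10837821 0.10698431 0.10807083] [ -14.92432317   75.55002751  165.23848596 -104.78182777]
[312.22250023 127.52509681] [380.73418022 235.72707721]
180 0 [-0.31  0.23  1.75  0.    1.15 -1.88]
180 1 [-0.31  0.23  1.75 -0.    1.15  1.26]
150 0 [-0.23  0.24  1.74 -0.    1.16 -1.28]
150 1 [-0.23  0.24  1.74 -0.    1.16  1.86]
120 0 [-0.17  0.29  1.68 -0.    1.17 -0.69]
120 1 [-0.17  0.29  1.68 -0.    1.17  2.45]
90 0 [-0.14  0.35  1.59 -0.    1.2  -0.14]
90 1 [-0.14  0.35  1.59 -0.    1.2   3.  ]
60 0 [-0.15  0.41  1.5   0.    1.24  0.37]
60 1 [-0.15  0.41  1.5   0.    1.24 -2.77]
30 0 [-0.19  0.45  1.42 -0.    1.27  0.86]
30 1 [-0.19  0.45  1.42 -0.    1.27 -2.28]
0 0 [-0.24  0.48  1.39 -0.    1.28  1.33]
0 1 [-0.24  0.48  1.39  0.    1.28 -1.81]
-30 0 [-0.3   0.47  1.4  -0.    1.27  1.79]
-30 1 [-0.3   0.47  1.4   0.    1.27 -1.35]
-60 0 [-0.36  0.43  1.46  0.    1.25  2.26]
-60 1 [-0.36  0.43  1.46  0.    1.25 -0.88]
-90 0 [-0.4   0.38  1.54 -0.    1.22  2.75]
-90 1 [-0.4   0.38  1.54 -0.    1.22 -0.4 ]
-120 0 [-0.41  0.31  1.64 -0.    1.19 -3.02]
-120 1 [-0.41  0.31  1.64 -0.    1.19  0.12]
-150 0 [-0.38  0.26  1.72 -0.    1.16 -2.47]
-150 1 [-0.38  0.26  1.72 -0.    1.16  0.67]
-180 0 [-0.31  0.23  1.75 -0.    1.15 -1.88]
-180 1 [-0.31  0.23  1.75 -0.    1.15  1.26]
```

```bash
cat >> h.py <<'E'
C=np.array([.5157,-.0645])
def ft(a):
    s=robot.read_state(); F=s["force"]; t=np.array([-np.sin(a),np.cos(a)])  # reaction: anticlockwise
    rr=s["tool_pos"][:2]-C
    return F[:2]@t, F[:2]@np.array([np.cos(a),np.sin(a)]), F[2], s["time_s"]
def sweep(a0,a1,step,rate,stop):
    a=a0
    while a>a1+1e-6:
        a=max(a-step,a1); p,o=pose(C,np.radians(a),1); robot.move_l(p,o,rate=rate)
        f=ft(np.radians(a)); print(round(a,1),np.round(f,2))
        if f[0]>stop: break
    return a
E
python3 - <<'E'
from h import *
robot.grasp(10)
s=robot.read_state(); p=s["tool_pos"].copy(); p[2]=.31; robot.move_l(p,rate=.2)
p,o=pose(C,np.radians(30),1,z=.31); robot.goto(p,o)
p,o=pose(C,np.radians(30),1); robot.move_l(p,rate=.12)
print(robot.read_state()["joint_pos"].round(2),ft(np.radians(30)))
sweep(30,-90,10,.06,6.5)
cv2.imwrite("pics/c.png",np.vstack([get_image("top")[120:320,220:520],get_image("scene")[50:250,170:470]]))
E
```

```text
[-0.19  0.45  1.42  0.    1.27 -2.28] (np.float64(0.829574671991524), np.float64(0.7150507742433595), np.float64(-0.41157522833503013), 6.2083)
20 [ 0.5  -0.11 -0.66  6.56]
10 [-0.23  0.65  0.46  6.91]
0 [ 1.17 -0.23  0.1   7.26]
-10 [ 0.88  0.05 -0.96  7.61]
-20 [ 0.05  0.09 -0.31  7.96]
-30 [0.33 0.32 0.55 8.31]
-40 [ 1.06 -0.9   0.57  8.66]
-50 [ 0.39 -0.68 -0.25  9.01]
-60 [1.05 0.23 0.14 9.36]
-70 [ 1.02 -0.4  -0.01  9.71]
-80 [-0.15 -0.04 -0.15 10.06]
-90 [ 0.47 -0.84 -1.09 10.41]
```

View pics/c.png

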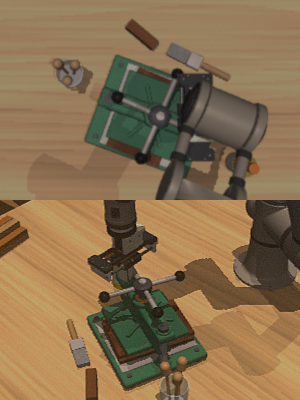

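```bash
cat >> h.py <<'E'
import threading,time
def tmove(a,rate):
    """arc step to angle a with force sampled meanwhile"""
    out=[];p,o=pose(C,np.radians(a),1)
    th=threading.Thread(target=lambda:robot.move_l(p,o,rate=rate)); th.start()
    while th.is_alive() and len(out)<400:
        try: out.append(ft(np.radians(a)))
        except Exception as e: out.append(repr(e)); break
        time.sleep(.002)
    th.join(); return out
E
python3 - <<'E'
from h import *
o=tmove(-100,.04); print(len(o),o[-1]); 
try: print(np.round(np.array(o)[::max(1,len(o)//15),[0,3]],2).tolist())
except Exception as e: print(e)
for a in (-101,-102,-103,-104):
    p,q=pose(C,np.radians(a),1); robot.move_l(p,q,rate=.02); print(a,np.round(ft(np.radians(a)),2),robot.read_state()["tool_pos"]-p)
E
```

```text
Still running in the background as job /tmp/bash_jobs.1000/6224b7532ee2 (pid 556). You'll get a notice when it ends.
```

```bash
cat /tmp/bash_jobs.1000/6224b7532ee2/std*; kill -- -$(cat /tmp/bash_jobs.1000/6224b7532ee2/pid); sleep 1; timeout 60 python3 - <<'E'
from h import *
print(robot.read_state()["time_s"],robot.read_state()["tool_pos"],pose(C,np.radians(-90),1)[0],pose(C,np.radians(-100),1)[0])
E
```

```text
10.9583 [ 0.50412506 -0.13152435  0.20105349] [ 0.5157 -0.1325  0.201 ] [ 0.50389192 -0.13146693  0.201     ]
```

```bash
sed -i '/^import threading/,$d' h.py; timeout 60 python3 - <<'E'
from h import *
for a,r in ((-101,.02),(-102,.02),(-103,.02),(-104,.1),(-105,.1),(-106,.1)):
    p,q=pose(C,np.radians(a),1); robot.move_l(p,q,rate=r); f=ft(np.radians(a)); s=robot.read_state(); print(a,np.round(f,2),((s["tool_pos"]-p)*1e3).round(2),np.abs(s["joint_velocities"]).max().round(3))
im=get_image("top"); ds=nets.cut_out("top","ball_end")
cv2.imwrite("pics/d.png",cv2.resize(im[160:310,300:450],(450,450)))
E
```

```text
-101 [ 4.23  0.49 -2.45 11.21] [ 0.43 -0.16  0.03] 0.002
-102 [ 4.01  0.49 -2.44 11.46] [ 0.09 -0.01 -0.01] 0.004
-103 [ 3.86  0.23 -1.97 11.71] [-0.09  0.05 -0.02] 0.003
-104 [ 3.27 -0.26 -2.83 11.96] [-0.13  0.05 -0.02] 0.004
-105 [ 2.87  0.46 -1.87 12.21] [-0.11  0.01  0.02] 0.005
-106 [ 3.42  0.17 -1.62 12.46] [-0.08  0.04  0.04] 0.005
```

View pics/d.png

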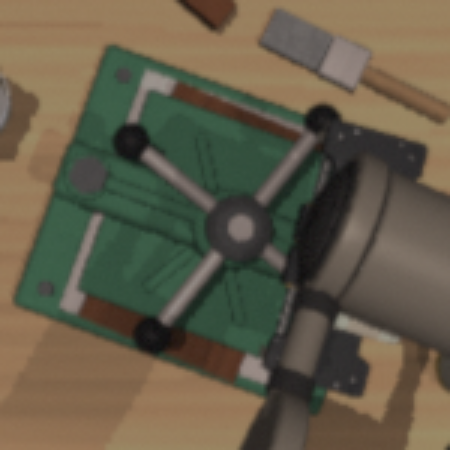

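```bash
timeout 100 python3 - <<'E'
from h import *
a=-106
a=sweep(a,-270,4,.1,5.8)
E
```

```text
-110 [ 1.76 -0.53  0.41 12.81]
-114 [ 1.96  0.11 -1.24 13.06]
-118 [ 1.94  0.42 -1.25 13.31]
-122 [ 0.9   0.79  0.39 13.56]
-126 [ 0.84 -0.67 -1.78 13.81]
-130 [ 1.34 -0.35 -1.21 14.06]
-134 [ 2.79  0.31 -2.78 14.31]
-138 [ 3.09  0.53 -2.64 14.56]
-142 [ 3.92  0.92 -2.64 14.81]
-146 [ 3.35  0.09 -3.2  15.06]
-150 [ 3.59  0.31 -2.7  15.31]
-154 [ 3.42  1.52 -3.57 15.56]
-158 [ 4.09  1.28 -2.45 15.81]
-162 [ 4.78  0.97 -3.24 16.06]
-166 [ 4.96  2.19 -3.96 16.31]
-170 [ 5.02  1.89 -4.13 16.56]
-174 [ 5.86  1.6  -4.6  16.81]
```

```bash
timeout 100 python3 - <<'E'
from h import *
a=sweep(-174,-200,2,.05,9.2)
cv2.imwrite("pics/e.png",cv2.resize(get_image("top")[160:310,300:450],(450,450)))
E
```

```text
-176 [ 6.39  2.5  -4.63 17.06]
-178 [ 6.82  1.48 -5.49 17.31]
-180 [ 7.68  1.49 -5.25 17.56]
-182 [ 7.89  2.21 -4.74 17.81]
-184 [ 8.07  2.22 -5.65 18.06]
-186 [ 7.67  2.25 -6.57 18.31]
-188 [ 7.3   2.4  -6.56 18.56]
-190 [ 8.81  2.07 -6.36 18.81]
-192 [ 8.45  1.6  -5.76 19.06]
-194 [ 7.81  1.65 -5.46 19.31]
-196 [ 9.38  1.49 -6.2  19.56]
```

View pics/e.png

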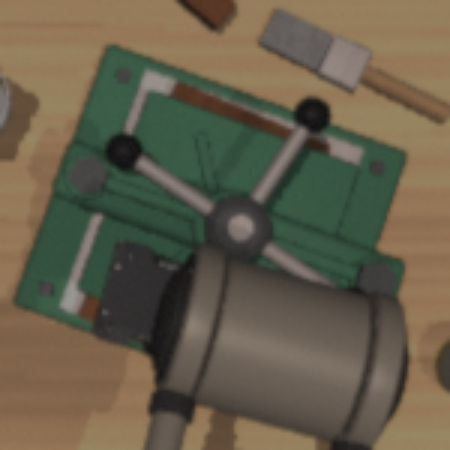

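```bash
timeout 100 python3 - <<'E'
from h import *
a=sweep(-196,-206,2,.05,10.9)
s=[ft(np.radians(a))[0] for _ in range(5) if robot.sleep(.05) is None]; print(np.round(s,2))
E
```

```text
-198 [11.28  2.15 -6.27 19.86]
[]
```

```bash
timeout 100 python3 - <<'E'
from h import *
def samp(a):
    v=[]
    for _ in range(5): robot.sleep(.04); v.append(ft(np.radians(a))[:3])
    s=robot.read_state(); print(a,np.mean(v,0).round(2),np.std(v,0).round(2),((s["tool_pos"]-pose(C,np.radians(a),1)[0])*1e3).round(2),s["time_s"])
samp(-198)
for a in (-199,-200): sweep(a+1,a,1,.05,99); samp(a)
E
```

```text
-198 [10.68  2.71 -5.81] [0.22 0.32 0.53] [-2.34 -0.79 -1.13] 20.3167
-199 [12.48  2.42 -4.69 20.57]
-199 [12.16  2.86 -5.66] [0.78 0.25 0.43] [-2.6  -1.04 -1.19] 20.775
-200 [13.2   3.3  -6.27 21.02]
-200 [13.36  3.46 -5.5 ] [0.22 0.29 0.43] [-2.77 -1.17 -1.22] 21.2333
```

```bash
timeout 100 python3 - <<'E'
from h import *
im=get_image("top"); cv2.imwrite("pics/f_raw.png",im)
s=get_image("scene"); cv2.imwrite("pics/fs_raw.png",s)
cv2.imwrite("pics/f.png",np.hstack([cv2.resize(im[160:310,300:450],(390,390),interpolation=2),cv2.resize(s[80:230,240:390],(390,390),interpolation=2)]))
E
```

```text
(no output)
```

View pics/f.png

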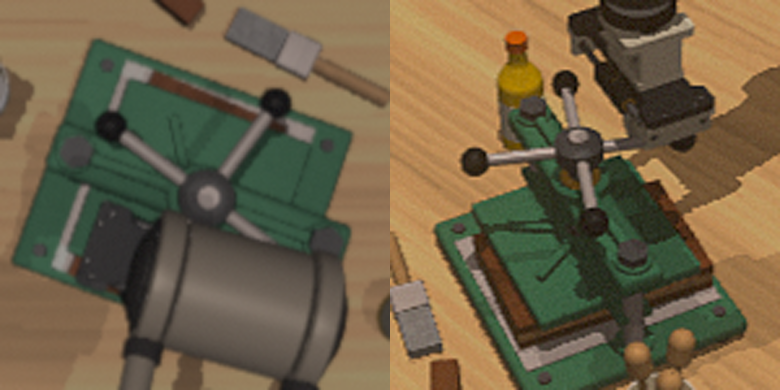

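```bash
timeout 100 python3 - <<'E'
from h import *
p,o=pose(C,np.radians(-186),1); robot.move_l(p,o,rate=.04); print(ft(np.radians(-186)))
p[2]=.32; robot.move_l(p,rate=.12)
robot.move_l([.36,-.35,.34],rate=.25)
print(robot.read_state()["force"],robot.read_state()["time_s"])
im=get_image("top"); s=get_image("scene")
cv2.imwrite("pics/g.png",np.hstack([cv2.resize(im[160:310,300:450],(390,390),interpolation=2),cv2.resize(s[80:230,240:390],(390,390),interpolation=2)]))
E
```

```text
(np.float64(0.5761861461680345), np.float64(-0.18701195171481663), np.float64(0.7841130654049343), 21.9)
[-0.42922215  0.46803685 -0.41053538] 24.4167
```

View pics/g.png

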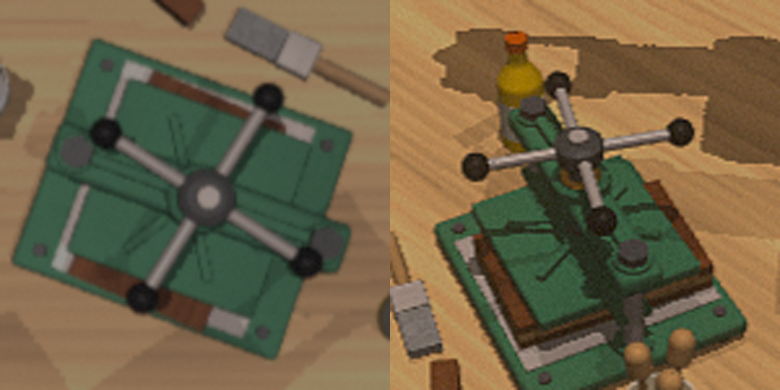

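```bash
timeout 60 python3 -c "
from workcell import robot
print(robot.finish_job())"
```

```text
the job is handed in; nothing more can be done
None
```

The wheel was pushed clockwise about 200° until it came up tight and the job is handed in: the push rose to about 13 N and it sprang back some 3° when released. I estimate it rests near 6.5 rad, past the 6.25 tight mark and short of the solid stop. The arm is clear, and the blank, glue bottle and brush look unmoved in the final pictures. The crops show only part of the jar and offcut.

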